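# Load the herb dryer and set its fan

### The arm

A 6-joint arm with a two-finger parallel gripper is mounted at the origin on a cart in front of the work surface, level with it; the furniture and walls round the work are solid. World frame = base frame: x ahead of the robot, y to its left, z up, the work surface at z = 0. Lengths are in m, angles in rad, forces in N, time in s.
With the tool pointing down it reaches from about 0.35 to 0.85 m from the base axis. Payload 8.1 kg.
Tool frame: the origin (TCP) lies midway between the tips of the shut fingers; the grasp point (between the pads) lies 19 mm behind it; z points along the fingers, y is the line along which they close (so a half turn about z gives the same grasp; the last joint's range is limited). The gripper opens to 93 mm and grips with 3 to 60 N. Pads are 15 mm wide; open, the fingers measure 128 mm over their backs; the gripper's body (75 mm by 188 mm) begins 65 mm behind the grasp point.
Start: joints at [-1.203, 0.13, 1.488, -0, 1.523, -0.085], TCP at [0.263, -0.54, 0.219] pointing down, gripper open.
Joint ranges: [-2.96, 2.96], [-0.89, 2.26], [0.02, 2.5], [-1.34, 4.48], [0, 2.73], [-2.66, 2.66]. Speed limits (rad/s): [2.39, 2.39, 2.79, 3.14, 3.14, 3.14].

### API

Orientations are given as a rotation vector (axis times angle).
In Python, from plant import read_state, read_camera, get_calibration, close_job gives the robot as it stands.
- The arm moves only by the shell command python3 -m crank 'ROWS' [FORCE]. ROWS is JSON, a list that holds one entry, the list of rows, each a list of 7 numbers: the gripper's target within -1 to 1 (fully open at 1, half-way at 0, shut at -1), then the shift along the tool's x, y, z as a fraction of full scale, then the turn, a rotation vector about the tool's x, y, z as a fraction of full scale. In form: [[[grip, x, y, z, rx, ry, rz], ...]]. A call has exactly 5 rows; each row is the pose to reach, as a shift and turn from the pose commanded when the call began, along the tool's axes at that moment; what a row does not reach only later rows make up. Full scale, the value 1, is 0.5 m for a shift and 90 degrees for a turn. A row lasts 1/8 s, in which the tool goes at most 62.5 mm and 10.7 degrees, less where a joint would pass 70% of its speed; a pose out of reach is approached as far as the arm can. A call with a number of a shift or a turn outside -1 to 1 is refused whole. A call with a gripper value outside its range is refused whole. The fingers move at their own pace and stop on an object; FORCE is the grip in N (left out, the last holds). Time passes only in rows, so rows that repeat a pose let the fingers close, or fill a call up. It gives the time, the measured TCP pose, the force, the opening and the grip force at its end, in the units of the state.
- read_state(): the state, without advancing time (a new reading comes with each control period).
- read_camera(name): name is "scene" or "top" or "wrist"; returns the picture (384x512x3 uint8, red, green, blue); there is no depth.
- get_calibration(name): a dict with "fx", "fy", "cx", "cy" (pixels), "eye" and "orientation" of the camera in the world; the wrist camera has in their place "mount" (4x4, takes a point from camera to tool coordinates, whose origin is the TCP and whose axes are the flange's). Camera axes: x right, y down, z forward; pixel columns grow to the right and rows downward; lengths in m; the calibration is good to about 2 mm. A picture is of the moment at which its call begins: read the wrist's pose just before it. get_calibration takes no time and is no camera call.
- close_job(): hands the job in; it is judged then, once.
The state is a dict: "t": time; "q": joint angles; "dq": joint speeds; "joint_torque": joint torques, N m; "tool_pos": TCP position; "orientation": TCP orientation; "force": force on the tool from outside, world axes, zero at the start; "wrist_torque": the same for the moment, N m; "opening": finger opening in m; "gripper_force": force on a finger pad.
Only numpy, scipy, OpenCV 4.12 (cv2) and the standard library are available. Lean on these libraries where they do the work, as an engineer would, in place of code of your own. Each camera call takes 0.05 s, during which the arm holds its last target. There are 200 camera calls.

### The job

The herb dryer was left running empty. Turn its fan dial back to off; then, with the fan off, put every drying rod that lies on the worktop into the dryer, each with its steel end pushed through an eyelet of the upright plate so that the end stands out behind it, and its wooden handle lying down in the cradle notch in line with that eyelet; last, turn the dial to the fourth click from off and let go. Leave the other things on the worktop where they are.

Things in the scene. Friction and masses are not known exactly. Their poses are not given: they have to be found in the camera images.
- dryer: fixed herb dryer, white housing 210 mm (x) by 275 mm (y -5 to -280), 35 mm high. Origin on the worktop under the seated handle of the middle station; z up. Rods go in along its -y (robot's right). From +y to -y: grey cradle rail with 3 notches, aluminium plate with 3 eyelets, pod with fan dial (60 mm high). 3 stations 65 mm apart along x; any rod fits any. Mind the wall shelf: world x over 0.61, underside 0.565 high
- dial_grip (a point): point to take the fan dial by, on its upright axis, 90 mm above the worktop. The dial is a black bar 52 mm long, 14 mm wide, standing from 67 to 103 mm height on a skirt 42 mm across, on the pod. The end with the white line is the pointer. The point turns with the dial; its y axis points along the bar to the pointer
- dial (a joint): fan dial, rad: 0 = off, grows clockwise from above; at 0 the pointer looks along the dryer's +y (left), at 1.571 along its +x. Seven settings 0.5236 apart, each with a raised mark, the off mark thicker: off 0, first click 0.524, fourth 2.094, sixth 3.142; stops just beyond. A detent (about 0.08 N m) pulls it to the nearest setting when let go. Starts between first and sixth
- eyelet0 (a point): centre of the mouth (the +y face) of the eyelet at its -x side, nearest the robot: round hole 18 mm in diameter with a 3 mm chamfer, through the 12 mm plate (top 113 mm high), 92 mm above the worktop. Its axes are those of the dryer
- eyelet1 (a point): centre of the mouth (the +y face) of the eyelet in the middle: round hole 18 mm in diameter with a 3 mm chamfer, through the 12 mm plate (top 113 mm high), 92 mm above the worktop. Its axes are those of the dryer
- eyelet2 (a point): centre of the mouth (the +y face) of the eyelet at its +x side, farthest from the robot: round hole 18 mm in diameter with a 3 mm chamfer, through the 12 mm plate (top 113 mm high), 92 mm above the worktop. Its axes are those of the dryer
- cradle0 (a point): where the centre of a handle comes to lie in the station at its -x side, nearest the robot: 90 mm above the worktop, 118 mm before (+y of) the mouth of eyelet0; 15 mm less far or 30 mm farther in also serves. The U notch, 30 mm wide, is in the rail 15 to 40 mm toward -y of this point, floor 79 mm and horns 96 mm high. Its axes are those of the dryer
- cradle1 (a point): where the centre of a handle comes to lie in the station in the middle: 90 mm above the worktop, 118 mm before (+y of) the mouth of eyelet1; 15 mm less far or 30 mm farther in also serves. The U notch, 30 mm wide, is in the rail 15 to 40 mm toward -y of this point, floor 79 mm and horns 96 mm high. Its axes are those of the dryer
- cradle2 (a point): where the centre of a handle comes to lie in the station at its +x side, farthest from the robot: 90 mm above the worktop, 118 mm before (+y of) the mouth of eyelet2; 15 mm less far or 30 mm farther in also serves. The U notch, 30 mm wide, is in the rail 15 to 40 mm toward -y of this point, floor 79 mm and horns 96 mm high. Its axes are those of the dryer
- rod0_handle (a point): drying rod 0, None if absent: square wooden handle 90 x 22 x 22 mm, then a steel rod 8 mm thick, 110 mm long; 0.1 kg. Point: centre of the handle; x along it to the steel end. On the worktop it rests on its handle, axis level 11 mm up. It balances 22 mm ahead of this point; grip the handle here or up to 20 mm behind, as the cradle rail takes it 15 to 40 mm ahead. All rods are alike
- rod0_tip (a point): the steel end of drying rod 0, on its axis, 155 mm ahead of the centre of the handle
- rod1_handle (a point): drying rod 1, None if absent: square wooden handle 90 x 22 x 22 mm, then a steel rod 8 mm thick, 110 mm long; 0.1 kg. Point: centre of the handle; x along it to the steel end. On the worktop it rests on its handle, axis level 11 mm up. It balances 22 mm ahead of this point; grip the handle here or up to 20 mm behind, as the cradle rail takes it 15 to 40 mm ahead. All rods are alike
- rod1_tip (a point): the steel end of drying rod 1, on its axis, 155 mm ahead of the centre of the handle
- rod2_handle (a point): drying rod 2, None if absent: square wooden handle 90 x 22 x 22 mm, then a steel rod 8 mm thick, 110 mm long; 0.1 kg. Point: centre of the handle; x along it to the steel end. On the worktop it rests on its handle, axis level 11 mm up. It balances 22 mm ahead of this point; grip the handle here or up to 20 mm behind, as the cradle rail takes it 15 to 40 mm ahead. All rods are alike
- rod2_tip (a point): the steel end of drying rod 2, on its axis, 155 mm ahead of the centre of the handle
- bowl: bystander: white bowl, 105 mm across, 51 mm high; origin under its centre. Leave it where it is
- shaker: bystander: glass salt shaker, 44 mm across, 90 mm high; origin under its centre. Leave it where it is
- spice: bystander: spice jar with a black cap, 41 mm across, 105 mm high; origin under its centre. Leave it where it is
- balm: bystander: small pot with a red lid, 58 mm across, 50 mm high; origin under its centre. Leave it where it is
There are look-alikes about, which are no part of the job. Leave any blue or red look-alike of the part that bears rod1_handle alone.

How it is judged:
By the outcome, as a careful person would: the job done as asked, in the order asked, and still so for the second after the job is handed in, with the robot touching nothing.
Of rod0, rod1, rod2 only 2 to 3 are there at a start; the rules pass over those that are not, and their reading is None.
At some moment in a run one of rod0, rod1, rod2 may be knocked a few centimetres aside while the robot is not near it.
Once in a run the grip may slacken for a moment while it holds something.
It also fails if it takes over 210 s, if anything falls off the work surface, if the arm or the gripper's body presses on something with over 40 N, if the wrist force passes 120 N, or if a joint passes its speed limit or range.

## Working session

There is one attempt and no reset: what is moved stays moved. The work goes in short steps, Python scripts to look and compute and a shell command to move; the robot and the scene stay as the last step left them, time stands still between calls to the robot, and variables do not carry over. Pictures are saved under pics/ and viewed, at most 14 in all, crops included, and the job is handed in when it is done.

```bash
ls; mkdir -p pics
python3 - <<'E'
from plant import *
import cv2,numpy as np
s=read_state();print(s)
for n in("scene","top","wrist"):
    print(n,get_calibration(n))
    im=read_camera(n);cv2.imwrite(f"pics/{n}0.png",im[:,:,::-1])
t=cv2.imread("pics/top0.png");cv2.imwrite("pics/top0b.png",cv2.resize(t,(800,600),interpolation=cv2.INTER_CUBIC))
t=cv2.imread("pics/scene0.png");cv2.imwrite("pics/scene0b.png",cv2.resize(t,(800,600),interpolation=cv2.INTER_CUBIC))
E
```

```text
pics
{'t': 0.0, 'q': array([-1.20339746e+00,  1.31174936e-01,  1.48925771e+00, -3.92284341e-05,
        1.52302813e+00, -8.54165690e-02]), 'dq': array([-0.00023886, -0.00047884,  0.0006232 , -0.00047915,  0.00135029,
        0.00107485]), 'joint_torque': array([-1.89327569e-03, -5.59835172e+01, -4.91766858e+01,  7.66878971e-02,
        3.50643753e-02, -1.63457521e-04]), 'tool_pos': array([ 0.26228961, -0.53899312,  0.21759109]), 'orientation': array([-3.05961857e+00, -7.04808571e-01,  4.73019080e-04]), 'force': array([0.23456279, 0.07204671, 0.6800173 ]), 'wrist_torque': array([ 0.03953172, -0.0063406 , -0.01687025]), 'gripper_force': 0.0, 'opening': 0.0925118100167364}
scene {'fx': 411.9329815139587, 'fy': 411.9329815139587, 'cx': 252.25967572594243, 'cy': 191.16138279801208, 'eye': array([-0.63195465,  1.28377942,  1.14851644]), 'orientation': array([-0.92537424,  2.29631911, -1.25556964])}
top {'fx': 456.25857219523317, 'fy': 456.25857219523317, 'cx': 257.47134597937156, 'cy': 181.1566399490759, 'eye': array([0.43913061, 0.06821189, 1.90966814]), 'orientation': array([-2.20719582,  2.16969279, -0.05942232])}
wrist {'fx': 321.792229821136, 'fy': 321.792229821136, 'cx': 261.7500380756791, 'cy': 189.89998907777343, 'mount': array([[ 7.10145574e-04, -9.71610130e-01, -2.36586667e-01,
         6.48002816e-02],
       [ 9.99999599e-01,  5.60770214e-04,  6.98666882e-04,
         2.45987448e-04],
       [-5.46161064e-04, -2.36587068e-01,  9.71610138e-01,
        -1.66546483e-01],
       [ 0.00000000e+00,  0.00000000e+00,  0.00000000e+00,
         1.00000000e+00]])}
```

View pics/top0b.png

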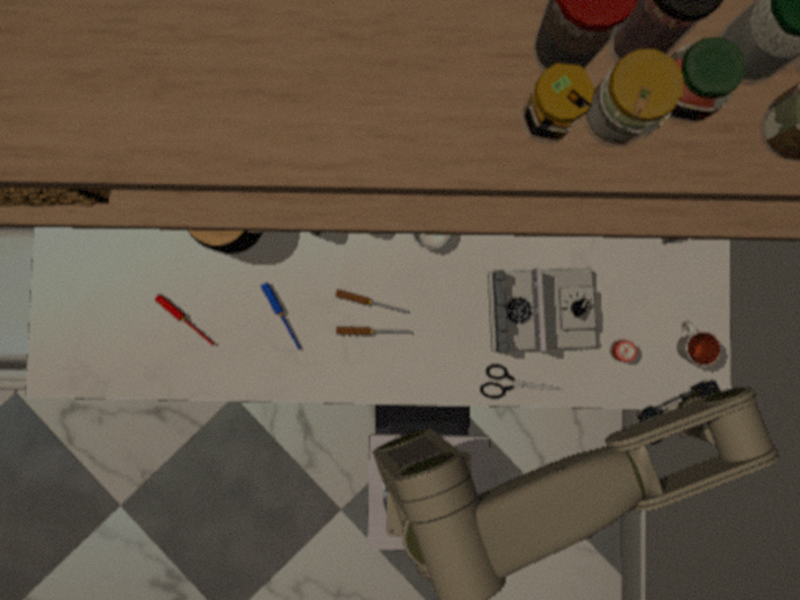

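View pics/scene0b.png

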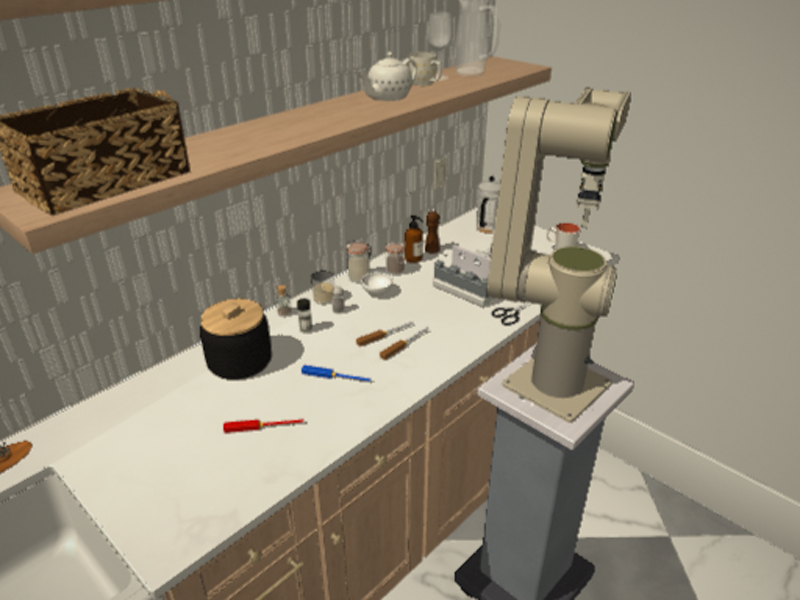

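The top picture (800x600 scale) shows wooden-handled rods at about (372,300) and (374,331), a blue look-alike at (281,315) and a red one at (185,318). The dryer is at (545,310), with its dial at (579,307). I take the two brown ones as the rods; no third one shows in the scene view either. Next is a close crop and the coordinates.

```bash
cat > h.py <<'E'
import numpy as np,cv2
from scipy.spatial.transform import Rotation as R
from plant import *
def cam(n,s=None):
    c=get_calibration(n)
    K=np.array([[c['fx'],0,c['cx']],[0,c['fy'],c['cy']],[0,0,1]])
    if n=='wrist':
        s=s or read_state(); M=np.array(c['mount']); T=np.eye(4);T[:3,:3]=R.from_rotvec(s['orientation']).as_matrix();T[:3,3]=s['tool_pos'];T=T@M
        return K,T[:3,:3],T[:3,3]
    return K,R.from_rotvec(c['orientation']).as_matrix(),np.array(c['eye'])
def p2w(C,px,z):
    K,Rm,e=C; px=np.atleast_2d(px).astype(float)
    d=np.c_[px,np.ones(len(px))]@np.linalg.inv(K).T@Rm.T
    return e+d*((z-e[2])/d[:,2])[:,None]
def w2p(C,P):
    K,Rm,e=C; q=(np.atleast_2d(P)-e)@Rm@K.T
    return q[:,:2]/q[:,2:]
def rel(pos,axis_y=None,Rt=None,s=None):
    """shift (tool axes, full-scale units) and turn (full-scale) from measured pose"""
    s=s or read_state(); R0=R.from_rotvec(s['orientation'])
    sh=R0.inv().apply(np.array(pos)-s['tool_pos'])/0.5
    tr=np.zeros(3) if Rt is None else (R0.inv()*Rt).as_rotvec()/(np.pi/2)
    return np.round(sh,4),np.round(tr,4)
def down(a):
    """tool pointing down, tool y axis horizontal at world heading a (closing line)"""
    y=np.array([np.cos(a),np.sin(a),0]);z=np.array([0,0,-1.]);x=np.cross(y,z)
    return R.from_matrix(np.c_[x,y,z])
E
python3 - <<'E'
from h import *
C=cam('top')
k=.64
for n,px,z in [('rodA butt',(336,293),.011),('A ferr',(371,302),.011),('A tip',(409,312),.011),('B butt',(336,331),.011),('B ferr',(371,331),.011),('Btip',(413,332),.011),('dial',(579,307),.1),('housing TL',(489,271),.035),('BL',(491,352),.035),('bowl',(436,242),.05),('balm',(625,351),.05)]:
    print(n,p2w(C,np.array(px)*k,z).round(3))
t=cv2.imread('pics/top0.png')
a=cv2.resize(t[160:240,300:400],(750,600),interpolation=cv2.INTER_CUBIC)
b=cv2.resize(t[175:225,205:275],(700,500),interpolation=cv2.INTER_CUBIC)
cv2.imwrite('pics/dry.png',cv2.resize(np.vstack([a,np.pad(b,((0,0),(0,50),(0,0)))]),(410,600)))
s=read_state();print(R.from_rotvec(s['orientation']).as_matrix().round(3))
E
```

```text
rodA butt [[0.523 0.256 0.011]]
A ferr [[0.5   0.162 0.011]]
A tip [[0.476 0.06  0.011]]
B butt [[0.422 0.253 0.011]]
B ferr [[0.423 0.16  0.011]]
Btip [[0.423 0.049 0.011]]
dial [[ 0.494 -0.37   0.1  ]]
housing TL [[ 0.587 -0.149  0.035]]
BL [[ 0.374 -0.156  0.035]]
bowl [[ 0.659 -0.007  0.05 ]]
balm [[ 0.383 -0.502  0.05 ]]
[[ 0.899  0.437 -0.001]
 [ 0.437 -0.899  0.001]
 [ 0.    -0.001 -1.   ]]
```

View pics/dry.png

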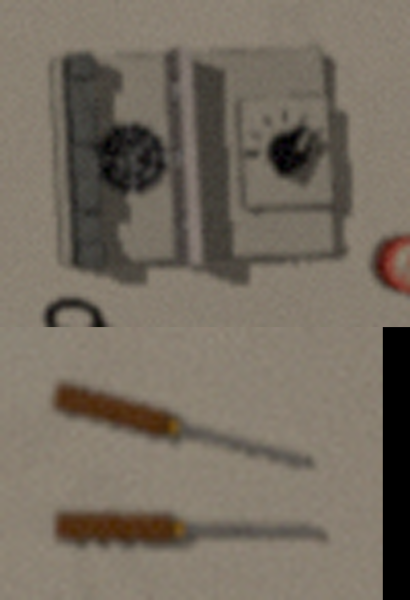

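The crop shows two wooden rods with ferrules, A angled and B straight. The dial is at crop (292,152) with its pointer up and to the right, about the 4th or 5th click, and the off mark at left (250,152). I go over the dial for a wrist look.

```bash
python3 -c "
from h import *
print(rel([.494,-.37,.27]))"
```

```text
(array([ 0.5646, -0.1017, -0.1042]), array([0., 0., 0.]))
```

```bash
python3 -m crank '[[[1,0.11,-0.02,-0.02,0,0,0],[1,0.22,-0.04,-0.04,0,0,0],[1,0.33,-0.06,-0.06,0,0,0],[1,0.45,-0.08,-0.08,0,0,0],[1,0.565,-0.102,-0.104,0,0,0]]]'
python3 -m crank '[[[1,0,0,0,0,0,0],[1,0,0,0,0,0,0],[1,0,0,0,0,0,0],[1,0,0,0,0,0,0],[1,0,0,0,0,0,0]]]'
python3 - <<'E'
from h import *
s=read_state();C=cam('wrist',s);im=read_camera('wrist');cv2.imwrite('pics/w1.png',im[:,:,::-1])
np.savez('w1.npz',K=C[0],R=C[1],e=C[2]);print(s['tool_pos'],s['orientation'])
E
```

```text
t: 0.78
tool_pos: [0.4954, -0.3686, 0.2705]
orientation: [-3.061, -0.705, 0.001]
force: [0.2, -1.7, -0.3]
opening: 0.0928
gripper_force: 0.0
t: 1.4
tool_pos: [0.4936, -0.3707, 0.2705]
orientation: [-3.062, -0.703, 0.0]
force: [-0.1, 0.1, -0.0]
opening: 0.0931
gripper_force: 0.0
[ 0.49357516 -0.37070828  0.27053016] [-3.06178385e+00 -7.03078330e-01  1.71617917e-04]
```

View pics/w1.png

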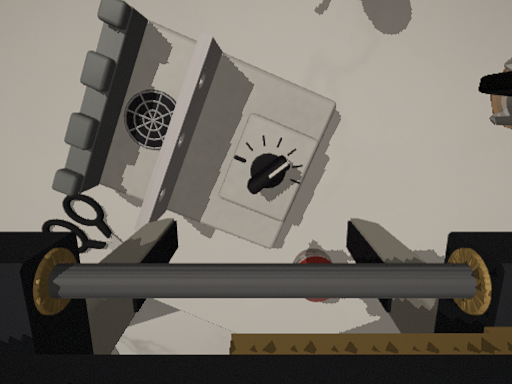

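The wrist picture shows the dial at (267,172), its white line toward (290,162), the thick off mark at (240,159), the plate from (207,40) to (150,222) and the housing corner at (338,103). A crop for finer pixels:

Run:
```python
import cv2
t=cv2.imread('pics/w1.png')[0:260,50:350]
cv2.imwrite('pics/w1c.png',cv2.resize(t,None,fx=2.3,fy=2.3,interpolation=cv2.INTER_CUBIC))
```

```text
(no output)
```

View pics/w1c.png

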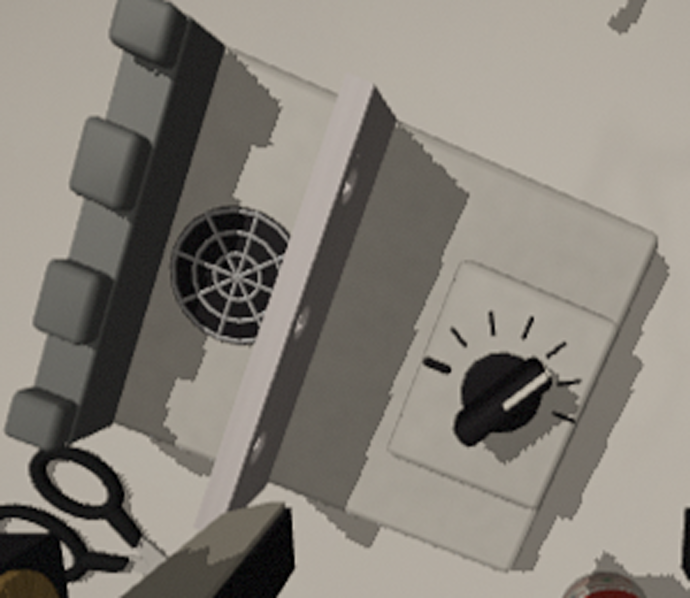

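Run:
```python
from h import *
d=np.load('w1.npz');C=(d['K'],d['R'],d['e'])
f=lambda p,z:p2w(C,np.array(p)/2.3+[50,0],z).round(4)
c=f([(657,237),(510,570),(228,47)],.035);print(c)
e=c[0]-c[1];print('len',np.linalg.norm(e),'yaw',np.arctan2(-e[1],e[0])*-1, np.arctan2(*( (c[2]-c[0])[[0,1]]*[-1,1])))
m=f([(436,366),(459,337),(491,323),(528,327),(556,349),(568,382),(563,418)],.06);print(m)
print('mark dir 0-6',m[0]-m[6], 'mid',(m[0]+m[6])/2)
b=f([(548,366),(460,440)],.103);print('bar',b, 'mid',b.mean(0),'head',np.arctan2(*(b[0]-b[1])[[1,0]]),'len',np.linalg.norm(b[0]-b[1]))
print('plate top',f([(375,85),(343,78)],.113)); print('eyelets back',f([(349,183),(300,320),(257,446)],.092))
print('horns y edges upper/lower (+x to -x) ',f([(150,3),(92,118),(97,207),(52,261),(90,343)],.096))
```

```text
[[ 0.6    -0.4187  0.035 ]
 [ 0.3977 -0.4327  0.035 ]
 [ 0.5867 -0.1833  0.035 ]]
len 0.20278385044179428 yaw 0.0690939907809631 0.05643957072488255
[[ 0.4916 -0.3431  0.06  ]
 [ 0.5101 -0.3474  0.06  ]
 [ 0.5236 -0.3589  0.06  ]
 [ 0.53   -0.3766  0.06  ]
 [ 0.5262 -0.3944  0.06  ]
 [ 0.5138 -0.4078  0.06  ]
 [ 0.4958 -0.4142  0.06  ]]
mark dir 0-6 [-0.0042  0.0711  0.    ] mid [ 0.4937  -0.37865  0.06   ]
bar [[ 0.5207 -0.3888  0.103 ]
 [ 0.472  -0.3677  0.103 ]] mid [ 0.49635 -0.37825  0.103  ] head -0.40885020202768924 len 0.05307447597480361
plate top [[ 0.5928 -0.2727  0.113 ]
 [ 0.5896 -0.26    0.113 ]]
eyelets back [[ 0.5538 -0.274   0.092 ]
 [ 0.4887 -0.2775  0.092 ]
 [ 0.424  -0.2819  0.092 ]]
horns y edges upper/lower (+x to -x)  [[ 0.5829 -0.1723  0.096 ]
 [ 0.5299 -0.1651  0.096 ]
 [ 0.496  -0.1789  0.096 ]
 [ 0.4651 -0.1682  0.096 ]
 [ 0.4375 -0.1954  0.096 ]]
```

```bash
python3 -c "
from h import *
print(rel([.495,-.3785,.150],Rt=down(-2.034)))"
```

```text
(array([-0.0046,  0.0154,  0.2411]), array([-1.000e-04,  0.000e+00,  5.825e-01]))
```

```bash
python3 -m crank '[[[0.3,0,0.015,0.06,0,0,0.117],[0.3,-0.005,0.015,0.12,0,0,0.234],[0.3,-0.005,0.015,0.18,0,0,0.35],[0.3,-0.005,0.015,0.241,0,0,0.467],[0.3,-0.005,0.015,0.241,0,0,0.583]]]'
python3 -m crank '[[[0.3,0,0,0,0,0,0],[0.3,0,0,0.04,0,0,0],[0.3,0,0,0.08,0,0,0],[0.3,0,0,0.12,0,0,0],[0.3,0,0,0.156,0,0,0]]]'
python3 -m crank '[[[0.3,0,0,0,0,0,0],[-0.3,0,0,0,0,0,0],[-1,0,0,0,0,0,0],[-1,0,0,0,0,0,0],[-1,0,0,0,0,0,0]]]' 20
python3 -m crank '[[[-1,0,0,0,0,0,0],[-1,0,0,0,0,0,0],[-1,0,0,0,0,0,0],[-1,0,0,0,0,0,0],[-1,0,0,0,0,0,0]]]' 20
python3 -c "
from h import *
s=read_state();print(s['wrist_torque']);print(R.from_rotvec(s['orientation']).as_matrix())"
```

```text
t: 2.08
tool_pos: [0.4934, -0.3766, 0.1463]
orientation: [-3.053, 0.73, 0.008]
force: [0.3, 0.0, -0.0]
opening: 0.0605
gripper_force: 0.0
t: 2.7
tool_pos: [0.4947, -0.3774, 0.0699]
orientation: [-3.057, 0.72, 0.002]
force: [0.4, -0.5, -0.3]
opening: 0.0606
gripper_force: 0.0
t: 3.32
tool_pos: [0.4955, -0.3781, 0.0726]
orientation: [3.057, -0.721, 0.001]
force: [-0.8, -0.2, 0.0]
opening: 0.0251
gripper_force: 0.0
t: 3.95
tool_pos: [0.4953, -0.3781, 0.0723]
orientation: [3.058, -0.721, 0.0]
force: [-0.5, -0.6, 2.8]
opening: 0.014
gripper_force: 20.0
[ 0.01668095  0.10134762 -0.03779036]
[[ 8.94689879e-01 -4.46687811e-01  1.39093946e-04]
 [-4.46687778e-01 -8.94689881e-01 -2.15408152e-04]
 [ 2.20666142e-04  1.30591928e-04 -9.99999967e-01]]
```

```bash
python3 -m crank '[[[-1,0,0,0,0,0,-0.11],[-1,0,0,0,0,0,-0.22],[-1,0,0,0,0,0,-0.33],[-1,0,0,0,0,0,-0.44],[-1,0,0,0,0,0,-0.55]]]' 25
python3 -m crank '[[[-1,0,0,0,0,0,-0.11],[-1,0,0,0,0,0,-0.22],[-1,0,0,0,0,0,-0.33],[-1,0,0,0,0,0,-0.44],[-1,0,0,0,0,0,-0.55]]]'
python3 -m crank '[[[-1,0,0,0,0,0,-0.1],[-1,0,0,0,0,0,-0.2],[-1,0,0,0,0,0,-0.233],[-1,0,0,0,0,0,-0.233],[-1,0,0,0,0,0,-0.233]]]'
python3 -c "
from h import *
s=read_state();print(s['wrist_torque']);print(R.from_rotvec(s['orientation']).as_matrix()[:,1])"
```

```text
t: 4.58
tool_pos: [0.4953, -0.3774, 0.0723]
orientation: [-3.076, -0.634, -0.0]
force: [-1.2, 2.9, 3.6]
opening: 0.014
gripper_force: 25.0
t: 5.2
tool_pos: [0.4949, -0.3769, 0.0723]
orientation: [-2.527, -1.863, -0.0]
force: [-4.8, 5.8, 6.8]
opening: 0.0136
gripper_force: 25.0
t: 5.82
tool_pos: [0.4945, -0.3769, 0.0723]
orientation: [-2.152, -2.285, -0.0]
force: [-6.2, 5.1, 7.6]
opening: 0.0139
gripper_force: 25.0
[0.81453236 0.7981282  0.01772787]
[ 0.99818218  0.06024537 -0.00168059]
```

```bash
python3 -m crank '[[[0.3,0,0,0,0,0,0],[0.3,0,0,0,0,0,0],[0.3,0,0,0,0,0,0],[0.3,0,0,-0.06,0,0,0],[0.3,0,0,-0.15,0,0,0]]]'
python3 -m crank '[[[0.3,0,0,-0.1,0,0,0],[0.3,0,0,-0.2,0,0,0],[0.3,0,0,-0.25,0,0,0],[0.3,0,0,-0.25,0,0,0],[0.3,0,0,-0.25,0,0,0]]]'
python3 - <<'E'
from h import *
s=read_state();C=cam('wrist',s);im=read_camera('wrist');cv2.imwrite('pics/w2.png',im[:,:,::-1])
np.savez('w2.npz',K=C[0],R=C[1],e=C[2]);print(s['tool_pos'],s['orientation'])
E
```

```text
t: 6.45
tool_pos: [0.4941, -0.3769, 0.1458]
orientation: [-2.151, -2.284, 0.0]
force: [-0.2, -0.6, 0.1]
opening: 0.0578
gripper_force: 0.0
t: 7.08
tool_pos: [0.4948, -0.3775, 0.2702]
orientation: [-2.152, -2.285, 0.0]
force: [0.6, 0.3, -0.2]
opening: 0.0603
gripper_force: 0.0
[ 0.49481346 -0.37753842  0.2702011 ] [-2.15218916e+00 -2.28548832e+00  1.86456327e-05]
```

View pics/w2.png

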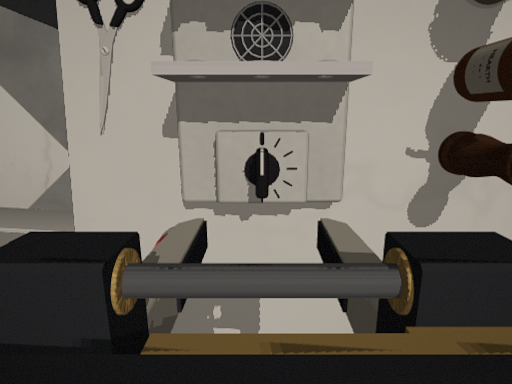

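The dial pointer at (262,150) now lines up with the thick off mark at (262,138), so the fan is off. I move over the rods next.

```bash
python3 - <<'E'
from h import *
d=np.load('w2.npz');C=(d['K'],d['R'],d['e'])
print(p2w(C,[(152,62),(372,62),(152,75),(372,75)],.113).round(4));print(p2w(C,[(198,76),(262,76),(326,76)],.092).round(4));print(p2w(C,[(182,203),(342,202)],.035).round(4))
print(rel([.465,.14,.27],Rt=down(0)))
E
python3 -m crank '[[[0.3,0.1,0,0,0,0,0],[0.3,0.22,0,0,0,0,0],[0.3,0.34,0,0,0,0,0],[0.3,0.46,0,0,0,0,0],[0.3,0.58,0,0,0,0,0]]]'
python3 -c "
from h import *
print(rel([.465,.14,.27],Rt=down(0)))"
```

```text
[[ 0.3843 -0.2738  0.113 ]
 [ 0.5918 -0.2612  0.113 ]
 [ 0.3841 -0.2854  0.113 ]
 [ 0.5934 -0.2727  0.113 ]]
[[ 0.4238 -0.2818  0.092 ]
 [ 0.4887 -0.2778  0.092 ]
 [ 0.5536 -0.2739  0.092 ]]
[[ 0.3942 -0.4342  0.035 ]
 [ 0.6013 -0.4202  0.035 ]]
(array([1.0363, 0.003 , 0.0018]), array([-0.0016, -0.0015,  0.0382]))
t: 7.75
tool_pos: [0.4766, -0.0864, 0.27]
orientation: [-2.152, -2.285, 0.002]
force: [0.6, 0.3, -0.1]
opening: 0.0608
gripper_force: 0.0
(array([0.4534, 0.0039, 0.0005]), array([-0.0018, -0.0007,  0.038 ]))
```

```bash
python3 -m crank '[[[0.3,0.1,0,0,0,0,0.038],[0.3,0.22,0,0,0,0,0.038],[0.3,0.34,0.002,0,0,0,0.038],[0.3,0.45,0.004,0,0,0,0.038],[0.3,0.45,0.004,0,0,0,0.038]]]'
python3 -m crank '[[[0.3,0,0,0,0,0,0],[0.3,0,0,0,0,0,0],[0.3,0,0,0,0,0,0],[0.3,0,0,0,0,0,0],[0.3,0,0,0,0,0,0]]]'
python3 - <<'E'
from h import *
s=read_state();C=cam('wrist',s);im=read_camera('wrist');cv2.imwrite('pics/w3.png',im[:,:,::-1])
np.savez('w3.npz',K=C[0],R=C[1],e=C[2]);print(s['tool_pos'],s['orientation'])
E
```

```text
t: 8.38
tool_pos: [0.4648, 0.1395, 0.27]
orientation: [-2.213, -2.226, 0.003]
force: [-0.1, -0.3, -0.2]
opening: 0.0604
gripper_force: 0.0
t: 9.0
tool_pos: [0.4665, 0.1359, 0.2722]
orientation: [2.222, 2.221, 0.0]
force: [-0.0, 0.3, -0.1]
opening: 0.0602
gripper_force: 0.0
[0.46646195 0.13589277 0.27222656] [2.22174190e+00 2.22099852e+00 2.83012351e-04]
```

View pics/w3.png

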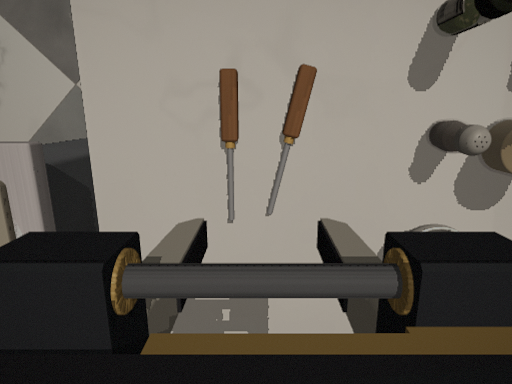

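Run:
```python
from h import *
d=np.load('w3.npz');C=(d['K'],d['R'],d['e'])
im=cv2.imread('pics/w3.png').astype(int);b,g,r=im[:,:,0],im[:,:,1],im[:,:,2]
m=((r-b>35)&(r<170)).astype('uint8');m[230:]=0
n,l,st,ce=cv2.connectedComponentsWithStats(m)
for i in range(1,n):
    if st[i,4]>300:
        ys,xs=np.nonzero(l==i);p=np.c_[xs,ys].astype('f4')
        P=p2w(C,p,.018)[:,:2]
        rc=cv2.minAreaRect((P*1000).astype('f4'));print(st[i],rc)
for n,t in(('B',(231,221)),('A',(268,214))):print(n,'tip',p2w(C,t,.011).round(4))
```

```text
[ 283   64   34   80 1264] ((512.6400146484375, 208.16180419921875), (97.93189239501953, 21.065431594848633), 76.0497055053711)
[ 220   69   18   80 1273] ((424.8174743652344, 202.76023864746094), (97.20209503173828, 21.27848243713379), 89.79044342041016)
B tip [[0.4235 0.0513 0.011 ]]
A tip [[0.4753 0.0616 0.011 ]]
```

The wrist picture shows rod B with its handle at (229,105) and tip at (231,221), and rod A with its handle at (300,102) and tip at (268,214). I pick B first, gripping 8 mm behind the handle centre.

```bash
python3 -c "
from h import *
print(rel([.424,.213,.004],Rt=down(-.003)))"
```

```text
(array([ 0.154 , -0.085 ,  0.5364]), array([ 0.0001, -0.    ,  0.0018]))
```

```bash
python3 -m crank '[[[0.2,0.08,-0.045,0.06,0,0,0],[0.2,0.154,-0.085,0.14,0,0,0.002],[0.2,0.154,-0.085,0.25,0,0,0.002],[0.2,0.154,-0.085,0.35,0,0,0.002],[0.2,0.154,-0.085,0.42,0,0,0.002]]]'
python3 -m crank '[[[0.2,0,0,0,0,0,0],[0.2,0,0,0,0,0,0],[0.2,0,0,0.04,0,0,0],[0.2,0,0,0.07,0,0,0],[0.2,0,0,0.09,0,0,0]]]'
python3 -c "
from h import *
print(rel([.424,.213,.004],Rt=down(-.003)))"
```

```text
t: 9.68
tool_pos: [0.4225, 0.213, 0.0597]
orientation: [-2.223, -2.218, 0.003]
force: [-0.8, 0.0, -0.7]
opening: 0.0559
gripper_force: 0.0
t: 10.3
tool_pos: [0.4244, 0.2134, 0.0174]
orientation: [2.224, 2.218, 0.002]
force: [0.3, -0.1, 0.6]
opening: 0.0556
gripper_force: 0.0
(array([-0.0009, -0.0008,  0.0269]), array([ 0.0007, -0.0002,  0.0001]))
```

```bash
python3 -m crank '[[[0.2,0,0,0.01,0,0,0],[0.2,0,0,0.02,0,0,0],[0.2,0,0,0.022,0,0,0],[0.2,0,0,0.022,0,0,0],[0.2,0,0,0.022,0,0,0]]]'
python3 -m crank '[[[-0.3,0,0,0,0,0,0],[-0.6,0,0,0,0,0,0],[-1,0,0,0,0,0,0],[-1,0,0,0,0,0,0],[-1,0,0,0,0,0,0]]]' 30
python3 -m crank '[[[-1,0,0,0,0,0,0],[-1,0,0,0,0,0,0],[-1,0,0,0,0,0,0],[-1,0,0,0,0,0,0],[-1,0,0,0,0,0,0]]]' 30
```

```text
t: 10.92
tool_pos: [0.424, 0.2133, 0.0064]
orientation: [2.224, 2.218, 0.001]
force: [-0.5, -0.1, -0.1]
opening: 0.0559
gripper_force: 0.0
t: 11.55
tool_pos: [0.4238, 0.2133, 0.0061]
orientation: [-2.224, -2.218, 0.0]
force: [-0.0, -0.1, 0.5]
opening: 0.0217
gripper_force: 30.0
t: 12.18
tool_pos: [0.4238, 0.2133, 0.0062]
orientation: [2.224, 2.218, 0.0]
force: [0.5, 0.4, 0.1]
opening: 0.0216
gripper_force: 30.0
```

```bash
python3 -m crank '[[[-1,0,0,-0.04,0,0,0],[-1,0,0,-0.08,0,0,0],[-1,0,0,-0.12,0,0,0],[-1,0,0,-0.165,0,0,0],[-1,0,0,-0.165,0,0,0]]]' 45
python3 -c "
from h import *
print(rel([.4125,-.078,.0885],Rt=down(.0605)))"
```

```text
t: 12.8
tool_pos: [0.4251, 0.2138, 0.0902]
orientation: [2.224, 2.217, 0.005]
force: [-0.0, 0.4, -2.2]
opening: 0.0215
gripper_force: 45.0
(array([-0.5836, -0.0237,  0.0026]), array([ 0.0021, -0.0007, -0.0403]))
```

```bash
python3 -m crank '[[[-1,-0.05,0,0,0,0,-0.01],[-1,-0.12,-0.005,0,0,0,-0.02],[-1,-0.19,-0.01,0,0,0,-0.03],[-1,-0.26,-0.01,0,0,0,-0.04],[-1,-0.32,-0.013,0,0,0,-0.04]]]'
python3 -m crank '[[[-1,-0.06,0,0,0,0,0],[-1,-0.12,0,0,0,0,0],[-1,-0.18,0,0,0,0,0],[-1,-0.22,0,0,0,0,0],[-1,-0.22,0,0,0,0,0]]]'
python3 - <<'E'
from h import *
print(rel([.4125,-.088,.0885],Rt=down(.0605)))
im=read_camera('scene');cv2.imwrite('pics/s1.png',cv2.resize(im[120:220,240:380,::-1],(700,500),interpolation=cv2.INTER_CUBIC))
E
```

```text
t: 13.42
tool_pos: [0.4159, 0.0521, 0.0872]
orientation: [-2.153, -2.286, 0.002]
force: [1.1, 0.7, -2.0]
opening: 0.0212
gripper_force: 45.0
t: 14.05
tool_pos: [0.4221, -0.0574, 0.087]
orientation: [-2.155, -2.283, 0.003]
force: [-2.9, -2.0, -1.1]
opening: 0.0216
gripper_force: 45.0
(array([-0.06  , -0.0227, -0.003 ]), array([-0.002 , -0.0002, -0.0017]))
```

View pics/s1.png

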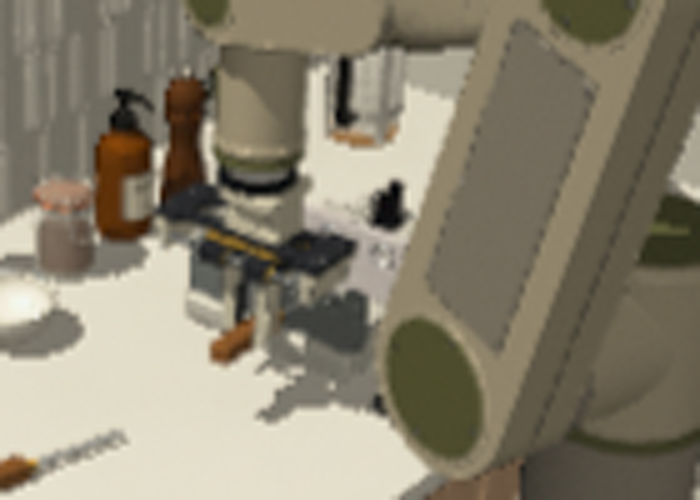

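The scene crop shows the handle level in the gripper at (235,340), in front of the dryer rail. I align it and then slide in, watching the force.

```bash
python3 -m crank '[[[-1,-0.02,-0.01,-0.003,0,0,0],[-1,-0.04,-0.023,-0.003,0,0,0],[-1,-0.05,-0.023,-0.003,0,0,0],[-1,-0.05,-0.023,-0.003,0,0,0],[-1,-0.05,-0.023,-0.003,0,0,0]]]'
python3 -c "
from h import *
print(rel([.4125,-.088,.0885],Rt=down(.0605)), rel([.4163,-.1499,.0875]));C=cam('wrist')
im=read_camera('wrist');cv2.imwrite('pics/w4.png',im[:,:,::-1])"
```

```text
t: 14.72
tool_pos: [0.4136, -0.0821, 0.0902]
orientation: [2.154, 2.287, 0.0]
force: [0.5, 0.0, -1.7]
opening: 0.0213
gripper_force: 45.0
(array([-0.0116, -0.0029,  0.0034]), array([ 0.0002, -0.    , -0.0004])) (array([-0.1356, -0.0028,  0.0054]), array([0., 0., 0.]))
```

```bash
python3 -m crank '[[[-1,-0.01,-0.003,0.005,0,0,0],[-1,-0.02,-0.003,0.005,0,0,0],[-1,-0.035,-0.003,0.005,0,0,0],[-1,-0.05,-0.003,0.005,0,0,0],[-1,-0.05,-0.003,0.005,0,0,0]]]'
python3 -m crank '[[[-1,-0.015,0,0,0,0,0],[-1,-0.03,0,0,0,0,0],[-1,-0.04,0,0,0,0,0],[-1,-0.04,0,0,0,0,0],[-1,-0.04,0,0,0,0,0]]]'
python3 -c "
from h import *
print(rel([.4163,-.1499,.0875],Rt=down(.0605)),read_state()['wrist_torque'])"
```

```text
t: 15.4
tool_pos: [0.4135, -0.1079, 0.0877]
orientation: [2.155, 2.286, -0.0]
force: [-0.0, -0.4, -0.9]
opening: 0.0213
gripper_force: 45.0
t: 16.02
tool_pos: [0.4147, -0.1271, 0.0876]
orientation: [-2.154, -2.287, -0.0]
force: [0.0, -0.4, -0.4]
opening: 0.0216
gripper_force: 45.0
(array([-0.0456,  0.0005,  0.0002]), array([-0.    , -0.0001, -0.0003])) [ 0.04065549 -0.095743   -0.02627113]
```

No contact force, so it is entering freely. I continue to the final depth, lower, and release.

```bash
python3 -m crank '[[[-1,-0.015,0,0,0,0,0],[-1,-0.03,0,0,0,0,0],[-1,-0.046,0,0,0,0,0],[-1,-0.046,0,0,0,0,0],[-1,-0.046,0,0.004,0,0,0]]]'
python3 -c "
from h import *
print(rel([.4163,-.1499,.0855],Rt=down(.0605)),read_state()['wrist_torque'])
im=read_camera('top');cv2.imwrite('pics/t1.png',cv2.resize(im[150:250,290:400,::-1],(660,600),interpolation=cv2.INTER_CUBIC))"
```

```text
t: 16.65
tool_pos: [0.4161, -0.1502, 0.0856]
orientation: [2.154, 2.287, 0.0]
force: [-0.3, 0.7, -1.2]
opening: 0.0216
gripper_force: 45.0
(array([0.0006, 0.0004, 0.0003]), array([ 0.0001, -0.    , -0.0005])) [ 0.01791411 -0.07579513 -0.02890102]
```

View pics/t1.png

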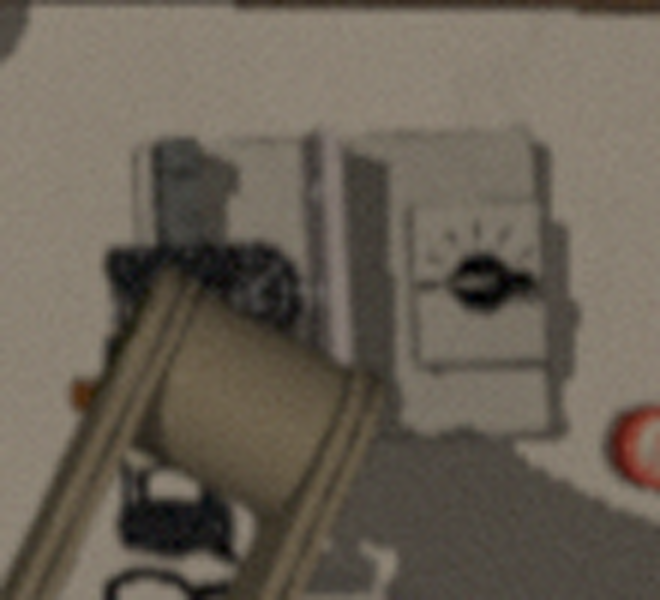

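The arm hides the station in this view; the handle butt is at (82,395). I release, raise, and look with the wrist camera.

```bash
python3 -m crank '[[[-1,0,0,0.001,0,0,0],[-0.3,0,0,0.001,0,0,0],[-0.1,0,0,0.001,0,0,0],[-0.1,0,0,0.001,0,0,0],[-0.1,0,0,0.001,0,0,0]]]'
python3 -m crank '[[[-0.1,0,0,-0.04,0,0,0],[-0.1,0,0,-0.12,0,0,0],[-0.1,0,0,-0.22,0,0,0],[-0.1,0,0,-0.3,0,0,0],[-0.1,0,0,-0.36,0,0,0]]]'
python3 -m crank '[[[-0.1,-0.1,0,0,0,0,0],[-0.1,-0.15,0,0,0,0,0],[-0.1,-0.15,0,0,0,0,0],[-0.1,-0.15,0,0,0,0,0],[-0.1,-0.15,0,0,0,0,0]]]'
python3 - <<'E'
from h import *
s=read_state();C=cam('wrist',s);im=read_camera('wrist');cv2.imwrite('pics/w5.png',im[:,:,::-1])
np.savez('w5.npz',K=C[0],R=C[1],e=C[2]);print(s['tool_pos'],s['orientation'])
E
```

```text
t: 17.32
tool_pos: [0.4161, -0.1502, 0.0852]
orientation: [2.154, 2.287, 0.0]
force: [0.1, -0.2, 0.4]
opening: 0.0418
gripper_force: 0.0
t: 17.95
tool_pos: [0.4165, -0.1504, 0.2674]
orientation: [2.152, 2.286, 0.001]
force: [-0.0, 0.6, -0.7]
opening: 0.0418
gripper_force: 0.0
t: 18.58
tool_pos: [0.4206, -0.2241, 0.2651]
orientation: [-2.153, -2.288, -0.0]
force: [-0.5, -0.6, -0.5]
opening: 0.042
gripper_force: 0.0
[ 0.42063751 -0.22414023  0.26514728] [-2.15254155e+00 -2.28812381e+00 -2.75661053e-04]
```

View pics/w5.png

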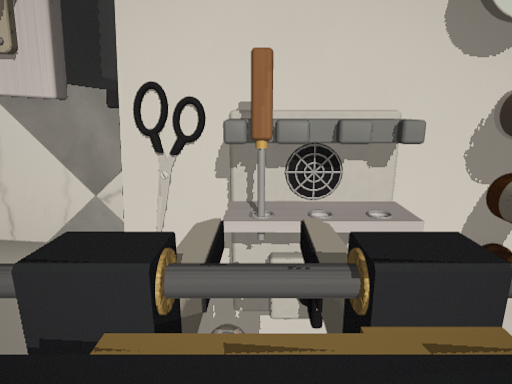

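Rod B is seated: handle in notch 0 at (262,95), steel through eyelet 0 and showing behind the plate at (262,235). Now rod A, with a fresh look first.

```bash
python3 -m crank '[[[0.2,0.1,0.02,0,0,0,0],[0.2,0.22,0.05,0,0,0,0],[0.2,0.34,0.08,0,0,0,0],[0.2,0.46,0.11,0,0,0,0],[0.2,0.58,0.14,0,0,0,0]]]'
python3 -m crank '[[[0.2,0.1,0.02,0,0,0,0.04],[0.2,0.17,0.04,0,0,0,0.09],[0.2,0.17,0.04,0,0,0,0.19],[0.2,0.17,0.04,0,0,0,0.19],[0.2,0.17,0.04,0,0,0,0.19]]]'
python3 - <<'E'
from h import *
s=read_state();C=cam('wrist',s);im=read_camera('wrist');cv2.imwrite('pics/w6.png',im[:,:,::-1]);print(s['tool_pos'])
im=im[:,:,::-1].astype(int);b,g,r=im[:,:,0],im[:,:,1],im[:,:,2]
m=((r-b>35)&(r<170)).astype('uint8');m[225:]=0
n,l,st,ce=cv2.connectedComponentsWithStats(m)
for i in range(1,n):
    if st[i,4]>300:
        ys,xs=np.nonzero(l==i);P=p2w(C,np.c_[xs,ys],.018)[:,:2]
        print(st[i],cv2.minAreaRect((P*1000).astype('f4')))
np.savez('w6.npz',K=C[0],R=C[1],e=C[2])
E
```

```text
t: 19.25
tool_pos: [0.4729, 0.0713, 0.2655]
orientation: [2.152, 2.287, 0.001]
force: [0.4, 0.0, 0.7]
opening: 0.0563
gripper_force: 0.0
t: 19.88
tool_pos: [0.4877, 0.1546, 0.2652]
orientation: [2.466, 1.946, 0.0]
force: [-0.2, -0.6, 0.2]
opening: 0.0553
gripper_force: 0.0
[0.48770489 0.1546469  0.26522165]
[ 263   76   18   81 1255] ((512.6849975585938, 207.97479248046875), (97.85823059082031, 20.673933029174805), 76.09558868408203)
[488 102  24  31 543] ((791.5191040039062, 139.1912078857422), (38.152854919433594, 28.32916831970215), 86.99595642089844)
```

View pics/w6.png

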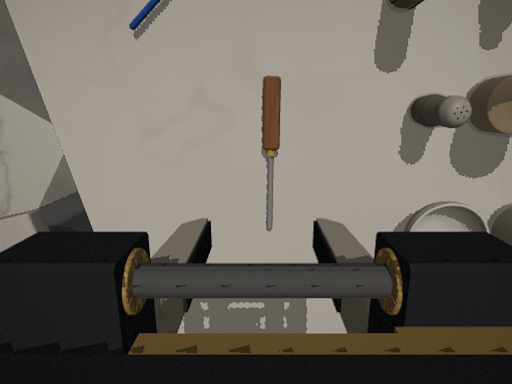

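Rod A has not moved: handle at (272,113), tip at (269,228).

```bash
python3 -c "
from h import *
print(rel([.5141,.2178,.004],Rt=down(-.2428)))"
```

```text
(array([0.1354, 0.0213, 0.5226]), array([ 0.0002, -0.0001,  0.0043]))
```

```bash
python3 -m crank '[[[0.2,0.08,0.012,0.06,0,0,0.004],[0.2,0.135,0.021,0.14,0,0,0.004],[0.2,0.135,0.021,0.25,0,0,0.004],[0.2,0.135,0.021,0.35,0,0,0.004],[0.2,0.135,0.021,0.42,0,0,0.004]]]'
python3 -m crank '[[[0.2,0,0,0,0,0,0],[0.2,0,0,0.02,0,0,0],[0.2,0,0,0.05,0,0,0],[0.2,0,0,0.08,0,0,0],[0.2,0,0,0.08,0,0,0]]]'
python3 -c "
from h import *
print(rel([.5141,.2178,.004],Rt=down(-.2428)))"
```

```text
t: 20.55
tool_pos: [0.5128, 0.2169, 0.0525]
orientation: [-2.474, -1.935, 0.004]
force: [0.2, -0.5, -0.1]
opening: 0.0557
gripper_force: 0.0
t: 21.18
tool_pos: [0.5127, 0.2174, 0.0134]
orientation: [-2.475, -1.933, 0.004]
force: [-0.7, 0.0, -0.6]
opening: 0.0557
gripper_force: 0.0
(array([0.0015, 0.0026, 0.0189]), array([-0.0016,  0.001 , -0.0011]))
```

```bash
python3 -m crank '[[[0.2,0,0.002,0.01,0,0,0],[0.2,0,0.002,0.016,0,0,0],[0.2,0,0.002,0.016,0,0,0],[0.2,0,0.002,0.016,0,0,0],[-0.3,0,0.002,0.016,0,0,0]]]' 30
python3 -m crank '[[[-0.6,0,0,0,0,0,0],[-1,0,0,0,0,0,0],[-1,0,0,0,0,0,0],[-1,0,0,0,0,0,0],[-1,0,0,0,0,0,0]]]' 45
python3 -m crank '[[[-1,0,0,0,0,0,0],[-1,0,0,0,0,0,0],[-1,0,0,-0.04,0,0,0],[-1,0,0,-0.08,0,0,0],[-1,0,0,-0.12,0,0,0]]]' 45
python3 -c "
from h import *
print(rel([.4775,-.074,.0880],Rt=down(.0605)))"
```

```text
t: 21.8
tool_pos: [0.5152, 0.2177, 0.0074]
orientation: [2.476, 1.934, 0.001]
force: [-0.2, -0.3, -0.1]
opening: 0.0496
gripper_force: 0.0
t: 22.42
tool_pos: [0.515, 0.2176, 0.0072]
orientation: [2.476, 1.934, -0.0]
force: [-0.0, -0.1, -0.0]
opening: 0.0218
gripper_force: 45.0
t: 23.05
tool_pos: [0.5157, 0.2178, 0.0695]
orientation: [2.475, 1.933, 0.003]
force: [0.2, 0.6, -0.5]
opening: 0.0219
gripper_force: 45.0
(array([-0.5847,  0.0673, -0.0374]), array([ 0.0011, -0.0005, -0.1943]))
```

```bash
python3 -m crank '[[[-1,-0.05,0.005,-0.02,0,0,-0.04],[-1,-0.12,0.013,-0.038,0,0,-0.08],[-1,-0.19,0.021,-0.038,0,0,-0.12],[-1,-0.26,0.03,-0.038,0,0,-0.16],[-1,-0.32,0.037,-0.038,0,0,-0.194]]]'
python3 -c "
from h import *
print(rel([.4775,-.074,.0885],Rt=down(.0605)))"
```

```text
t: 23.68
tool_pos: [0.4946, 0.0567, 0.0878]
orientation: [2.151, 2.288, 0.002]
force: [0.5, -0.3, -0.3]
opening: 0.0215
gripper_force: 45.0
(array([-0.2587, -0.0503, -0.0014]), array([0.0013, 0.0001, 0.0008]))
```

```bash
python3 -m crank '[[[-1,-0.06,-0.013,-0.001,0,0,0],[-1,-0.12,-0.026,-0.001,0,0,0],[-1,-0.18,-0.038,-0.001,0,0,0],[-1,-0.24,-0.05,-0.001,0,0,0],[-1,-0.25,-0.05,-0.001,0,0,0]]]'
python3 -m crank '[[[-1,0,0,0,0,0,0],[-1,0,0,0,0,0,0],[-1,0,0,0,0,0,0],[-1,0,0,0,0,0,0],[-1,0,0,0,0,0,0]]]'
python3 -c "
from h import *
print(rel([.4775,-.083,.0883],Rt=down(.0605)),rel([.4812,-.146,.0883]))"
```

```text
t: 24.3
tool_pos: [0.4772, -0.0699, 0.0882]
orientation: [2.155, 2.284, 0.001]
force: [0.6, 0.2, -1.0]
opening: 0.0212
gripper_force: 44.7
t: 24.92
tool_pos: [0.4767, -0.0681, 0.0866]
orientation: [-2.153, -2.287, 0.0]
force: [-0.1, -0.4, -1.0]
opening: 0.0217
gripper_force: 44.7
(array([-0.0298, -0.0002, -0.0035]), array([-0.0001, -0.0001, -0.    ])) (array([-0.156 , -0.0005, -0.0035]), array([0., 0., 0.]))
```

```bash
python3 -m crank '[[[-1,-0.015,0,-0.003,0,0,0],[-1,-0.03,0,-0.003,0,0,0],[-1,-0.045,0,-0.003,0,0,0],[-1,-0.06,0,-0.003,0,0,0],[-1,-0.06,0,-0.003,0,0,0]]]'
python3 -m crank '[[[-1,-0.012,0,0,0,0,0],[-1,-0.024,0,0,0,0,0],[-1,-0.036,0,0,0,0,0],[-1,-0.036,0,0,0,0,0],[-1,-0.036,0,0,0,0,0]]]'
python3 -c "
from h import *
print(rel([.4812,-.146,.0883],Rt=down(.0605)),read_state()['wrist_torque'])"
```

```text
t: 25.55
tool_pos: [0.4785, -0.099, 0.0881]
orientation: [-2.155, -2.286, 0.0]
force: [-0.1, 0.1, -0.6]
opening: 0.0214
gripper_force: 44.7
t: 26.18
tool_pos: [0.4796, -0.1163, 0.0881]
orientation: [-2.154, -2.287, -0.0]
force: [-0.0, 1.1, -0.6]
opening: 0.0214
gripper_force: 44.7
(array([-0.0595, -0.0004, -0.0004]), array([-0.    , -0.0001, -0.0003])) [-0.04442996 -0.06068611  0.05148721]
```

```bash
python3 -m crank '[[[-1,-0.01,0,0,0,0,0],[-1,-0.02,0,0,0,0,0],[-1,-0.03,0,0,0,0,0],[-1,-0.03,0,0,0,0,0],[-1,-0.03,0,0,0,0,0]]]'
python3 -m crank '[[[-1,-0.01,0,0,0,0,0],[-1,-0.02,0,0,0,0,0],[-1,-0.03,0,0,0,0,0],[-1,-0.03,0,0.003,0,0,0],[-1,-0.03,0,0.003,0,0,0]]]'
python3 -c "
from h import *
print(rel([.4812,-.146,.0868],Rt=down(.0605)),read_state()['wrist_torque'])"
```

```text
t: 26.8
tool_pos: [0.4805, -0.1313, 0.0881]
orientation: [-2.154, -2.287, -0.0]
force: [-1.3, 0.2, -0.5]
opening: 0.0216
gripper_force: 44.7
t: 27.42
tool_pos: [0.4812, -0.1462, 0.0864]
orientation: [-2.154, -2.287, 0.0]
force: [-0.8, -0.1, -0.7]
opening: 0.0216
gripper_force: 44.7
(array([ 0.0004, -0.    , -0.0009]), array([-0.0003, -0.0002, -0.0004])) [ 0.01426713 -0.09947828 -0.06538804]
```

```bash
python3 -m crank '[[[-1,0,0,0.001,0,0,0],[-0.3,0,0,0.001,0,0,0],[-0.1,0,0,0.001,0,0,0],[-0.1,0,0,0.001,0,0,0],[-0.1,0,0,0.001,0,0,0]]]'
python3 -m crank '[[[-0.1,0,0,-0.04,0,0,0],[-0.1,0,0,-0.12,0,0,0],[-0.1,0,0,-0.22,0,0,0],[-0.1,0,0,-0.3,0,0,0],[-0.1,0,0,-0.36,0,0,0]]]'
python3 -m crank '[[[-0.1,-0.1,0,0,0,0,0],[-0.1,-0.15,0,0,0,0,0],[-0.1,-0.15,0,0,0,0,0],[-0.1,-0.15,0,0,0,0,0],[-0.1,-0.15,0,0,0,0,0]]]'
python3 - <<'E'
from h import *
s=read_state();im=read_camera('wrist');cv2.imwrite('pics/w7.png',im[:,:,::-1])
print(rel([.495,-.3785,.15],Rt=down(.0605)))
E
```

```text
t: 28.05
tool_pos: [0.4815, -0.1463, 0.0862]
orientation: [2.154, 2.287, 0.0]
force: [-0.1, 0.7, -1.0]
opening: 0.0417
gripper_force: 0.0
t: 28.68
tool_pos: [0.4819, -0.1464, 0.2685]
orientation: [2.152, 2.286, 0.001]
force: [0.2, -1.9, -0.4]
opening: 0.0423
gripper_force: 0.0
t: 29.3
tool_pos: [0.486, -0.2202, 0.2661]
orientation: [-2.153, -2.288, -0.0]
force: [0.5, -0.4, 0.9]
opening: 0.0418
gripper_force: 0.0
(array([-0.317 , -0.0015,  0.2323]), array([ 0.0001, -0.0001,  0.0005]))
```

View pics/w7.png

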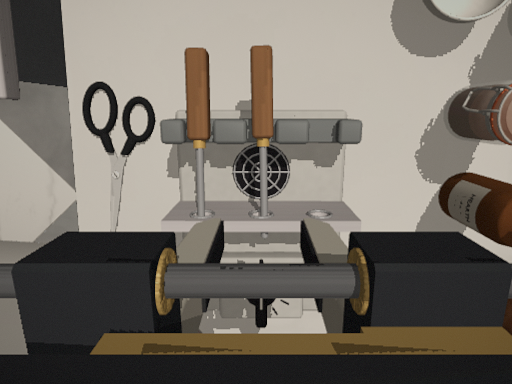

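Both rods are seated: handles in the notches at (198,95) and (262,93), steel through eyelets at (200,213) and (262,213). Now the dial goes to the fourth click.

```bash
python3 -m crank '[[[0.2,-0.08,0,0,0,0,0],[0.2,-0.2,0,0,0,0,0],[0.2,-0.317,0,0.05,0,0,0],[0.2,-0.317,0,0.15,0,0,0],[0.2,-0.317,0,0.23,0,0,0]]]'
python3 -m crank '[[[0.2,0,0,0,0,0,0],[0.2,0,0,0.04,0,0,0],[0.2,0,0,0.08,0,0,0],[0.2,0,0,0.12,0,0,0],[0.2,0,0,0.156,0,0,0]]]'
python3 -m crank '[[[0.2,0,0,0,0,0,0],[-0.3,0,0,0,0,0,0],[-1,0,0,0,0,0,0],[-1,0,0,0,0,0,0],[-1,0,0,0,0,0,0]]]' 20
python3 -m crank '[[[-1,0,0,0,0,0,0],[-1,0,0,0,0,0,0],[-1,0,0,0,0,0,0],[-1,0,0,0,0,0,0],[-1,0,0,0,0,0,0]]]' 25
```

```text
t: 29.98
tool_pos: [0.495, -0.3792, 0.1489]
orientation: [-2.153, -2.285, -0.0]
force: [-0.7, 0.6, 0.2]
opening: 0.056
gripper_force: 0.0
t: 30.6
tool_pos: [0.4953, -0.3791, 0.0717]
orientation: [-2.153, -2.287, 0.0]
force: [1.2, 0.5, 0.1]
opening: 0.0558
gripper_force: 0.0
t: 31.22
tool_pos: [0.4956, -0.3795, 0.0736]
orientation: [2.153, 2.287, 0.0]
force: [0.5, 0.1, 0.4]
opening: 0.0204
gripper_force: 0.0
t: 31.85
tool_pos: [0.4948, -0.3795, 0.0734]
orientation: [-2.153, -2.286, 0.001]
force: [-5.1, -0.3, 3.5]
opening: 0.0139
gripper_force: 25.0
```

```bash
python3 -m crank '[[[-1,0,0,0,0,0,0.11],[-1,0,0,0,0,0,0.22],[-1,0,0,0,0,0,0.33],[-1,0,0,0,0,0,0.44],[-1,0,0,0,0,0,0.55]]]' 25
python3 -m crank '[[[-1,0,0,0,0,0,0.11],[-1,0,0,0,0,0,0.22],[-1,0,0,0,0,0,0.33],[-1,0,0,0,0,0,0.44],[-1,0,0,0,0,0,0.55]]]'
python3 -m crank '[[[-1,0,0,0,0,0,0.1],[-1,0,0,0,0,0,0.2],[-1,0,0,0,0,0,0.233],[-1,0,0,0,0,0,0.233],[-1,0,0,0,0,0,0.233]]]'
python3 -c "
from h import *
s=read_state();y=R.from_rotvec(s['orientation']).as_matrix()[:,1];print(s['wrist_torque'],np.arctan2(y[1],y[0])-.0605)"
```

```text
t: 32.48
tool_pos: [0.4934, -0.379, 0.0734]
orientation: [-2.914, -1.166, 0.005]
force: [-13.1, 3.9, 10.6]
opening: 0.0138
gripper_force: 25.0
t: 33.1
tool_pos: [0.4929, -0.3776, 0.0734]
orientation: [-3.134, 0.161, 0.009]
force: [-15.9, 10.7, 14.2]
opening: 0.0137
gripper_force: 25.0
t: 33.72
tool_pos: [0.4931, -0.377, 0.0733]
orientation: [-3.055, 0.72, 0.01]
force: [-16.0, 14.5, 16.3]
opening: 0.0138
gripper_force: 25.0
[2.22231549 2.57378212 0.00608676] -2.094006887658786
```

```bash
python3 -m crank '[[[0.2,0,0,0,0,0,0],[0.2,0,0,0,0,0,0],[0.2,0,0,0,0,0,0],[0.2,0,0,-0.06,0,0,0],[0.2,0,0,-0.15,0,0,0]]]'
python3 -m crank '[[[0.2,0,0,-0.1,0,0,0],[0.2,0,0,-0.2,0,0,0],[0.2,0,0,-0.25,0,0,0],[0.2,0,0,-0.25,0,0,0],[0.2,0,0,-0.25,0,0,0]]]'
python3 - <<'E'
from h import *
im=read_camera('wrist');cv2.imwrite('pics/w8.png',im[:,:,::-1])
E
```

```text
t: 34.35
tool_pos: [0.4944, -0.3784, 0.1468]
orientation: [-3.056, 0.72, 0.006]
force: [0.2, -0.8, 0.4]
opening: 0.0548
gripper_force: 0.0
t: 34.98
tool_pos: [0.4951, -0.379, 0.2712]
orientation: [-3.057, 0.72, 0.003]
force: [0.1, 0.4, 0.2]
opening: 0.0558
gripper_force: 0.0
```

View pics/w8.png

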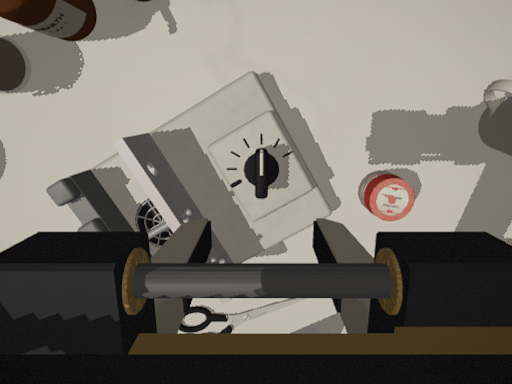

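The pointer at (262,152) is on the fifth mark counting off, i.e. the fourth click, at (261,138); the thick off mark is at (236,184).

```bash
python3 -c "
from plant import *
print(close_job())"
```

```text
the job is handed in; nothing more can be done
None
```

The job is handed in: I turned the fan off, seated both wooden-handled rods in stations 0 and 1 with their steel ends through the eyelets, then set the dial to the fourth click and let go; I saw no third rod on the worktop, and moved nothing else.

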